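# Put the stacked lids back on the kitchen canisters

## Task

The four storage canisters are washed and dry, and their lids are piled in one stack on the worktop. Take the stack apart and close every canister with the lid of its own colour, each set down gently (not dropped) and sitting level and fully home on the rim. Keep the lids upright, and leave the canisters, the mug and the soap bottle standing where they are.

Things in the scene. Friction and masses are not known exactly. Their poses are not given: they have to be found in the camera images.
- lid_brown: brown glazed lid, about 200 g, bottom of the stack, on the worktop. Disc 126 mm across, 6 thick; wooden knob on top 24 mm across, 22 high (lower 6 a 16 mm neck); below, a hollow plug ring 26 mm deep, 100 outside, 92 inside, foot tapered to 92. Origin: on the axis at the plug's foot; disc 26 to 32 mm above it, knob top 54. z up. 
- lid_blue: blue glazed lid, about 160 g, second from the bottom. Disc 110 mm across, 6 thick; wooden knob on top 24 mm across, 22 high (lower 6 a 16 mm neck); below, a hollow plug ring 26 mm deep, 84 outside, 76 inside, foot tapered to 76. Origin: on the axis at the plug's foot; disc 26 to 32 mm above it, knob top 54. z up. Stacked, it stands on the disc below (origins 32 mm apart, axes up to 4 off), over its knob.
- lid_yellow: yellow glazed lid, about 120 g, third from the bottom. Disc 94 mm across, 6 thick; wooden knob on top 24 mm across, 22 high (lower 6 a 16 mm neck); below, a hollow plug ring 26 mm deep, 68 outside, 60 inside, foot tapered to 60. Origin: on the axis at the plug's foot; disc 26 to 32 mm above it, knob top 54. z up. Stacked, it stands on the disc below (origins 32 mm apart, axes up to 4 off), over its knob.
- lid_green: green glazed lid, about 90 g, top of the stack. Disc 78 mm across, 6 thick; wooden knob on top 24 mm across, 22 high (lower 6 a 16 mm neck); below, a hollow plug ring 26 mm deep, 52 outside, 44 inside, foot tapered to 44. Origin: on the axis at the plug's foot; disc 26 to 32 mm above it, knob top 54. z up. Stacked, it stands on the disc below (origins 32 mm apart, axes up to 4 off), over its knob.
- canister_brown: open brown glazed storage canister, cream inside, the place for the brown lid; loose, 0.85 kg, empty. Outside diameter 120 mm, height 105 mm, wall 5 mm (mouth 110 mm). Origin: centre of the underside, on the worktop; z up; the rim is 105 mm above it. With its lid fully home the lid's disc rests on the rim, the lid's origin 79 mm above the canister's; the plug has 5 mm of play all round.
- canister_blue: open blue glazed storage canister, cream inside, the place for the blue lid; loose, 0.7 kg, empty. Outside diameter 104 mm, height 95 mm, wall 5 mm (mouth 94 mm). Origin: centre of the underside, on the worktop; z up; the rim is 95 mm above it. With its lid fully home the lid's disc rests on the rim, the lid's origin 69 mm above the canister's; the plug has 5 mm of play all round.
- canister_yellow: open yellow glazed storage canister, cream inside, the place for the yellow lid; loose, 0.55 kg, empty. Outside diameter 88 mm, height 85 mm, wall 5 mm (mouth 78 mm). Origin: centre of the underside, on the worktop; z up; the rim is 85 mm above it. With its lid fully home the lid's disc rests on the rim, the lid's origin 59 mm above the canister's; the plug has 5 mm of play all round.
- canister_green: open green glazed storage canister, cream inside, the place for the green lid; loose, 0.45 kg, empty. Outside diameter 72 mm, height 75 mm, wall 5 mm (mouth 62 mm). Origin: centre of the underside, on the worktop; z up; the rim is 75 mm above it. With its lid fully home the lid's disc rests on the rim, the lid's origin 49 mm above the canister's; the plug has 5 mm of play all round.
- mug: white mug, 80 mm diameter, 93 mm high, standing upside down to drain, with a handle that reaches 67 mm from the axis towards its own +y; loose, to be left alone. Origin: centre of its underside on the worktop.
- soap: bottle of washing-up liquid, pale blue with a black pump head, 60 mm diameter, 143 mm high; loose, to be left alone. Origin: centre of its underside on the worktop; the spout points to its own -x.
There are look-alikes about, which are no part of the job. Leave any pink or red look-alike of the lid_blue alone.

How it is judged:
At the end, for the whole second after the job is handed in: Each lid is seated in the canister of its own colour: axis within 9 mm of the canister's axis, height within 4 mm of fully home, tilted less than 4 degrees, at rest; and every canister, the mug and the soap bottle within 30 mm of where it started (horizontal distance between lid_brown and canister_brown below 0.009 m and z of lid_brown in the frame of canister_brown between 0.075 and 0.083 m and angle between each of lid_brown, lid_blue, lid_yellow, lid_green's own z axis and vertical below 0.07 rad and linear speed of each of lid_brown, lid_blue, lid_yellow, lid_green below 0.02 m/s and angular speed of each of lid_brown, lid_blue, lid_yellow, lid_green below 0.2 rad/s and distance of each of canister_brown, canister_blue, canister_yellow, canister_green, mug, soap from where it was at the start of the episode below 0.03 m and horizontal distance between lid_blue and canister_blue below 0.009 m and z of lid_blue in the frame of canister_blue between 0.065 and 0.073 m and horizontal distance between lid_yellow and canister_yellow below 0.009 m and z of lid_yellow in the frame of canister_yellow between 0.055 and 0.063 m and horizontal distance between lid_green and canister_green below 0.009 m and z of lid_green in the frame of canister_green between 0.045 and 0.053 m); the robot touches nothing.
It fails at once if a canister is shifted by more than 30 mm or tipped by more than 17 degrees (distance of any of canister_brown, canister_blue, canister_yellow, canister_green from where it was at the start of the episode above 0.03 m or angle between any of canister_brown, canister_blue, canister_yellow, canister_green's own z axis and vertical above 0.3 rad).
It fails at once if the mug or the soap bottle is shifted by more than 30 mm (distance of any of mug, soap from where it was at the start of the episode above 0.03 m).
It fails at once if a lid is tipped by more than 40 degrees (angle between any of lid_brown, lid_blue, lid_yellow, lid_green's own z axis and vertical above 0.7 rad).
It fails at once if a lid is dropped onto its canister: moving faster than 0.5 m/s within 15 mm of its seat ((horizontal distance between lid_brown and canister_brown below 0.03 m and z of lid_brown in the frame of canister_brown below 0.094 m and linear speed of lid_brown above 0.5 m/s) or (horizontal distance between lid_blue and canister_blue below 0.03 m and z of lid_blue in the frame of canister_blue below 0.084 m and linear speed of lid_blue above 0.5 m/s) or (horizontal distance between lid_yellow and canister_yellow below 0.03 m and z of lid_yellow in the frame of canister_yellow below 0.074 m and linear speed of lid_yellow above 0.5 m/s) or (horizontal distance between lid_green and canister_green below 0.03 m and z of lid_green in the frame of canister_green below 0.064 m and linear speed of lid_green above 0.5 m/s)).
It also fails if it takes over 112 s, if anything falls off the work surface, if the arm or the gripper's body presses on something with over 40 N, if the wrist force passes 120 N, or if a joint passes its speed limit or range.

## Robot

A 6-joint arm with a two-finger parallel gripper is mounted at the origin on the work surface. World frame = base frame: x ahead of the robot, y to its left, z up, the work surface at z = 0. Lengths are in m, angles in rad, forces in N, time in s.
With the tool pointing down it reaches from about 0.15 to 0.775 m from the base axis. Payload 6.1 kg.
Tool frame: the origin (TCP) lies midway between the tips of the shut fingers; the grasp point (between the pads) lies 19 mm behind it (r.pinch_z is the distance from the TCP to the grasp point, in m); z points along the fingers, x is the direction in which the jaws open and shut, and the axes are right-handed (so a half turn about z gives the same grasp; the last joint's range is limited). The gripper opens to 85 mm and grips with 20 to 120 N. Pads are 22 mm wide; open, the fingers measure 114 mm over their backs; the gripper's body (76 mm by 85 mm) begins 54 mm behind the grasp point. The pads swing forward as they close: fully open they stand 13 mm farther back than shut.
Start: joints at [-1.134, 0.126, -0.04, 1.405, 0, 1.571], TCP at [0.222, -0.476, 0.231] pointing down, gripper open.
Joint ranges: [-2.72, 2.72], [-0.95, 1.95], [-1.27, 1.35], [-1.78, 2.02], [-1.46, 1.47], [-3.14, 3.14]. Speed limits (rad/s): [2.39, 2.39, 3.01, 3.14, 3.14, 3.14].

## Interface

Orientations are given as a unit quaternion [x, y, z, w].
In Python, from cell import r gives the robot as it stands.
- The arm moves only by the tool play_rows, never from a script. Its argument "series" is a list of rows, each an object of numbers: "tx", "ty", "tz": the shift along the tool's x, y, z in m; "wx", "wy", "wz": the turn, a rotation vector about the tool's x, y, z in degrees. In form: [{"tx": .., "ty": .., "tz": .., "wx": .., "wy": .., "wz": ..}, ...]. A call has 1 to 12 rows; each row is the pose to reach, as a shift and turn from the pose commanded when the call began, along the tool's axes at that moment; what a row does not reach only later rows make up. A row lasts 1/8 s, in which the tool goes at most 62.5 mm and 10.7 degrees, less where a joint would pass 70% of its speed; a pose out of reach is approached as far as the arm can. A call with a gripper value outside its range is refused whole. "gripper" is the finger opening in m, from 0 to 0.0854, set as the call begins (left out, the last holds). The fingers move at their own pace and stop on an object; "squeeze" is the grip in N (left out, the last holds). Time passes only in rows, so rows that repeat a pose let the fingers close. It gives the time, the measured TCP pose, the force and the opening at its end, in the units of the state.
- r.read_state(): the state, without advancing time (a new reading comes with each control period).
- r.snapshot(name): name is "scene" or "top" or "wrist"; returns a dict with "frame" (400x640x3 uint8, red, green, blue), "fx", "fy", "cx", "cy" (pixels), "eye" and "rotation" of the camera in the world. Camera axes: x right, y down, z forward; pixel columns grow to the right and rows downward; lengths in m; the calibration is good to about 2 mm. The wrist camera is an equidistant fisheye: a pixel r from the principal point sees the ray r / f radians off the axis. A picture is of the moment at which its call begins. There is no depth.
- r.job_done(): hands the job in, once; it reports no verdict.
Trained networks look in a picture, given as the dict that the camera call returned (one of the last four; its "shot" number tells which), for a name from the list of things; names that differ only in an ending like _2 or _b are one class to them, and where a whole thing is asked for, a point or a joint stands for the part that bears it (a point fixed in the world has none). Each returns a list of dicts, best first, with "score" (0 to 1); they miss things now and then, are a little off and sometimes report something else, mostly with a low value. They report only what shows in the picture. A call takes as long as a camera call. They do not tell look-alikes from the thing itself.
- r.cut_out(picture, query): "pixels" (400x640 bool, what is visible of it).
- r.landmark_of(picture, query): "position" ([x, y, z] in m, in the coordinates of the camera as it stood for that picture, good to about 4 mm: a listed point, or the origin of a listed thing).
The state is a dict: "time_s": time; "joints": joint angles; "joint_velocities": joint speeds; "joint_torque": joint torques, N m; "eef_pos": TCP position; "eef_rot": TCP orientation; "wrist_force": force on the tool from outside, world axes, zero at the start; "torque": the same for the moment, N m; "finger_gap": finger opening in m.
Only numpy, scipy, OpenCV 4.12 (cv2) and the standard library are available. Lean on these libraries where they do the work, as an engineer would, in place of code of your own. Each camera call takes 0.05 s, during which the arm holds its last target. There are 200 camera calls.

## Working session

There is one attempt and no reset: what is moved stays moved. The work goes in short steps, Python scripts to look and compute and a tool call to move; the robot and the scene stay as the last step left them, time stands still between calls to the robot, and variables do not carry over. Pictures are saved under pics/ and viewed, about 12 in all and at most 16, crops included, and the job is handed in when it is done.

Besides the shell and the picture viewer there is one more tool, called after "Emit:" by a JSON object that holds its "api" and its "payload". play_rows: Moves the arm, as the interface text tells. Its arguments: {"type":"object","properties":{"series":{"type":"array","items":{"type":"object","properties":{"tx":{"type":"number"},"ty":{"type":"number"},"tz":{"type":"number"},"wx":{"type":"number"},"wy":{"type":"number"},"wz":{"type":"number"}}}},"gripper":{"type":"number"},"squeeze":{"type":"number"}},"required":["series"]}

```bash
ls; mkdir -p pics
cat > h.py <<'E'
import numpy as np, cv2
from cell import r
from scipy.spatial.transform import Rotation as R
NAMES=["lid_brown","lid_blue","lid_yellow","lid_green","canister_brown","canister_blue","canister_yellow","canister_green","mug","soap"]
def rot(s):
    a=np.array(s["rotation"],float)
    return a if a.shape==(3,3) else R.from_quat(a).as_matrix()
def world(s,p): return np.array(s["eye"])+rot(s)@np.array(p)
def save(s,n): cv2.imwrite(f"pics/{n}.png",cv2.cvtColor(s["frame"],cv2.COLOR_RGB2BGR))
E
python3 - <<'E'
from h import *
np.set_printoptions(precision=4,suppress=True)
print(r.read_state())
for n in ("scene","top"):
    s=r.snapshot(n); save(s,n+"0"); print(n,s["fx"],s["fy"],s["cx"],s["cy"],s["eye"],np.array(s["rotation"]))
    for q in NAMES:
        print(q,[(round(d["score"],2),world(s,d["position"])) for d in r.landmark_of(s,q)])
E
```

```text
pics
{'time_s': 0.0, 'joints': array([-1.134 ,  0.1264, -0.0406,  1.4054, -0.    ,  1.5708]), 'joint_velocities': array([ 0.001 ,  0.0004, -0.0025,  0.0011, -0.001 , -0.0007]), 'joint_torque': array([  0.0009, -43.5904,  35.2931,   0.017 ,   0.0001,  -0.    ]), 'eef_pos': array([ 0.2219, -0.4753,  0.2305]), 'eef_rot': array([ 0.8435, -0.5371, -0.0007, -0.0004]), 'wrist_force': array([-0.5333,  0.9373, -0.2615]), 'torque': array([ 0.0114, -0.0503, -0.0582]), 'finger_gap': 0.08540133946460703}
scene 402.8892366084182 402.8892366084182 320.5375716416615 202.7354443277297 [ 1.3564 -0.5628  0.768 ] [ 0.7846  0.394  -0.2063 -0.4319]
lid_brown [(0.59, array([0.5327, 0.4064, 0.0009]))]
lid_blue [(0.85, array([0.602 , 0.5828, 0.0003])), (0.84, array([0.3569, 0.3839, 0.0008])), (0.79, array([0.5295, 0.4017, 0.0284]))]
lid_yellow []
lid_green [(0.75, array([0.5355, 0.4044, 0.096 ]))]
canister_brown [(0.72, array([ 0.5173, -0.3982,  0.0057])), (0.71, array([0.5342, 0.4059, 0.0056]))]
canister_blue [(0.76, array([ 0.6513, -0.1424,  0.0012]))]
canister_yellow [(0.65, array([ 0.425 ,  0.2393, -0.00
[... 442 characters left out ...]
)), (0.7, array([0.532 , 0.3988, 0.0306]))]
lid_yellow [(0.51, array([0.5322, 0.4013, 0.0643])), (0.28, array([ 0.4148, -0.2227,  0.0005]))]
lid_green [(0.67, array([0.5365, 0.4061, 0.0974]))]
canister_brown [(0.74, array([ 0.5195, -0.3993, -0.0021]))]
canister_blue [(0.69, array([ 0.6515, -0.1463, -0.    ])), (0.15, array([ 0.4867,  0.0201, -0.0026]))]
canister_yellow [(0.9, array([ 0.4201,  0.2416, -0.0032])), (0.4, array([ 0.6191,  0.14  , -0.0046]))]
canister_green [(0.93, array([ 0.4154, -0.2268, -0.0008])), (0.6, array([0.537 , 0.4033, 0.0956]))]
mug [(0.6, array([ 0.6174,  0.1418, -0.0049]))]
soap [(0.56, array([ 0.4884,  0.0209, -0.005 ])), (0.23, array([ 0.6512, -0.1464, -0.0011]))]
```

View pics/top0.png

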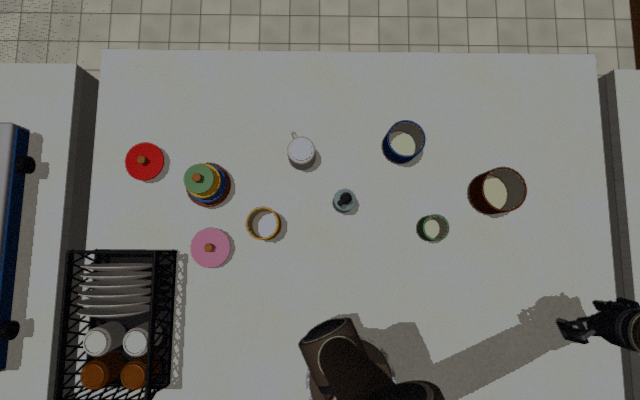

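View pics/scene0.png

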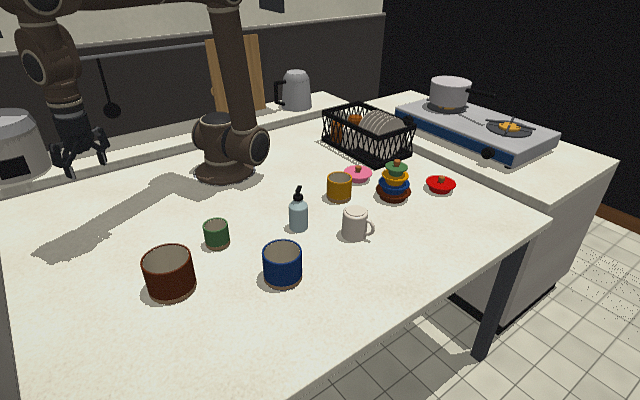

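Top view: the stack is at px (205,182), the red look-alike at (145,160) and the pink one at (210,247). The canisters are brown (497,190), blue (403,142), green (432,228) and yellow (264,223). The network positions match.

```bash
cat >> h.py <<'E'
np.set_printoptions(precision=4,suppress=True)
def goal(x,y,z,yaw=None):
    s=r.read_state(); Q=R.from_quat(s["eef_rot"]); 
    d=Q.inv().apply(np.array([x,y,z])-s["eef_pos"])*1000
    X=Q.as_matrix()[:,0]; cur=np.degrees(np.arctan2(X[1],X[0]))
    w=0 if yaw is None else -(yaw-cur)
    tilt=np.degrees(R.from_matrix(Q.as_matrix()).as_rotvec())
    print("t",round(s["time_s"],2),"pos",s["eef_pos"],"yaw",round(cur,1),"d(mm)",d.round(1),"wz",round(w,1),"rows",np.linalg.norm(d)/62.5,abs(w)/10.7,"F",s["wrist_force"],"gap",round(s["finger_gap"],4))
def fishpx(s,p):
    c=rot(s).T@(np.array(p)-np.array(s["eye"])); n=np.hypot(c[0],c[1]); th=np.arctan2(n,c[2])
    return np.array([s["cx"]+s["fx"]*th*c[0]/n,s["cy"]+s["fy"]*th*c[1]/n])
def fishray(s,u,v,z):
    a=(u-s["cx"])/s["fx"];b=(v-s["cy"])/s["fy"];t=np.hypot(a,b)
    d=rot(s)@np.array([np.sin(t)*a/t,np.sin(t)*b/t,np.cos(t)]); e=np.array(s["eye"])
    return e+d*(z-e[2])/d[2]
def look(name,qs):
    s=r.snapshot(name)
    for q in qs: print(q,[(round(d["score"],2),world(s,d["position"])) for d in r.landmark_of(s,q)])
    return s
E
python3 - <<'E'
from h import *
s=look("wrist",["canister_brown","canister_green","canister_blue"]); save(s,"w0"); print(s["fx"],s["cx"],s["cy"],s["eye"],rot(s))
goal(0.45,-0.27,0.33,0)
E
```

```text
canister_brown []
canister_green []
canister_blue []
309.70691628693146 315.3127524879873 200.54144604307672 [ 0.2969 -0.4417  0.3741] [[ 0.4221 -0.8589 -0.2899]
 [-0.9066 -0.4002 -0.1343]
 [-0.0007  0.3195 -0.9476]]
t 1.3 pos [ 0.2221 -0.4757  0.2313] yaw -65.0 d(mm) [ -90.  -293.5  -98.7] wz -65.0 rows 5.159648922888154 6.072239390417509 F [-0.7627  0.3935 -0.7825] gap 0.0851
```

View pics/w0.png

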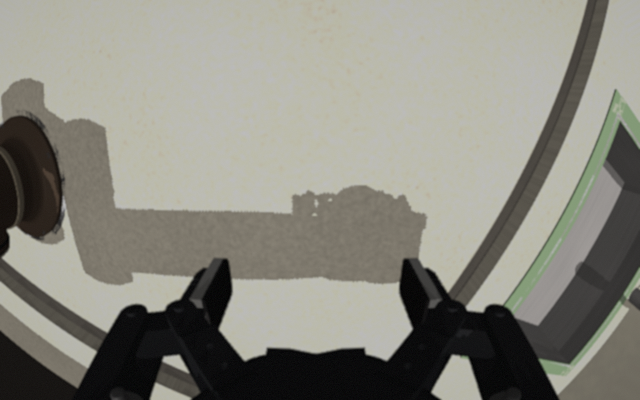

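The wrist image shows only worktop and shadow, so no canister is in view from here. I'll move to a spot between the canisters at the right.

Emit:
{"api": "play_rows", "payload": {"series": [{"tx":-0.015,"ty":-0.049,"tz":-0.099,"wz":-10.7},{"tx":-0.03,"ty":-0.098,"tz":-0.099,"wz":-21},{"tx":-0.045,"ty":-0.147,"tz":-0.099,"wz":-32},{"tx":-0.06,"ty":-0.196,"tz":-0.099,"wz":-42},{"tx":-0.075,"ty":-0.245,"tz":-0.099,"wz":-53},{"tx":-0.09,"ty":-0.293,"tz":-0.099,"wz":-65},{"tx":-0.09,"ty":-0.293,"tz":-0.099,"wz":-65},{"tx":-0.09,"ty":-0.293,"tz":-0.099,"wz":-65},{"tx":-0.09,"ty":-0.293,"tz":-0.099,"wz":-65}], "gripper": 0.05}}

```text
invalid input at $.series[0]: expected keys tx, ty, tz, wx, wy, wz
```

Run:
```python
from h import *
s=look("wrist",["canister_brown","canister_green","canister_blue"]); save(s,"w1"); print(r.read_state()["joints"])
goal(0.535,0.36,0.33,0)
```

```text
canister_brown []
canister_green []
canister_blue []
[-1.134   0.1258 -0.0396  1.4054 -0.      1.5708]
t 1.5 pos [ 0.2221 -0.4757  0.2313] yaw -65.0 d(mm) [-624.9 -637.1  -98.7] wz -65.0 rows 14.364680402556026 6.072263291107674 F [-0.3362 -0.1475 -0.0877] gap 0.0856
```

View pics/w1.png

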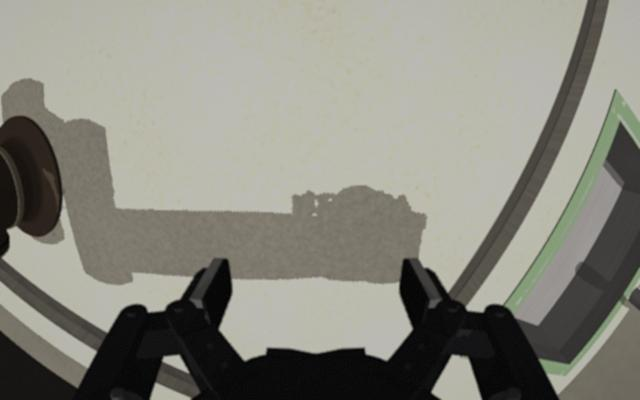

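The move was refused because every row must have all six keys. The picture is the same as before.

Emit:
{"api": "play_rows", "payload": {"series": [{"tx":-0.015,"ty":-0.049,"tz":-0.099,"wx":0,"wy":0,"wz":-10.7},{"tx":-0.03,"ty":-0.098,"tz":-0.099,"wx":0,"wy":0,"wz":-21},{"tx":-0.045,"ty":-0.147,"tz":-0.099,"wx":0,"wy":0,"wz":-32},{"tx":-0.06,"ty":-0.196,"tz":-0.099,"wx":0,"wy":0,"wz":-42},{"tx":-0.075,"ty":-0.245,"tz":-0.099,"wx":0,"wy":0,"wz":-53},{"tx":-0.09,"ty":-0.293,"tz":-0.099,"wx":0,"wy":0,"wz":-65},{"tx":-0.09,"ty":-0.293,"tz":-0.099,"wx":0,"wy":0,"wz":-65},{"tx":-0.09,"ty":-0.293,"tz":-0.099,"wx":0,"wy":0,"wz":-65},{"tx":-0.09,"ty":-0.293,"tz":-0.099,"wx":0,"wy":0,"wz":-65}], "gripper": 0.05}}

```text
time_s: 2.62
eef_pos: [0.4488, -0.271, 0.3305]
eef_rot: [1.0, -0.001, 0.0, 0.0]
wrist_force: [0.2, -1.0, 0.1]
finger_gap: 0.0498
```

Run:
```python
from h import *
s=look("wrist",["canister_brown","canister_green","canister_blue"]); save(s,"w1"); print(r.read_state()["joints"])
goal(0.535,0.36,0.33,0)
```

```text
canister_brown [(0.71, array([ 0.5182, -0.4037,  0.0001]))]
canister_green [(0.61, array([ 0.4202, -0.2226,  0.0003]))]
canister_blue [(0.57, array([ 0.6485, -0.1436, -0.0013]))]
[-0.5429  0.1474  0.2038  1.6269 -0.      1.0293]
t 2.83 pos [ 0.4489 -0.2709  0.3305] yaw -0.1 d(mm) [  85.2 -631.     0.4] wz -0.1 rows 10.187972050633503 0.00779230301368988 F [-0.2734  0.1647  0.907 ] gap 0.0501
```

View pics/w1.png

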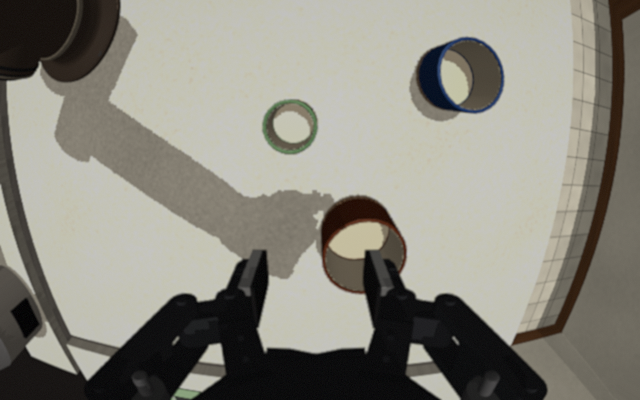

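Wrist view: green canister at (291,126), blue at (460,75), and brown at (363,245), partly behind a finger. To sharpen the canister positions I'll fit their silhouettes in all three cameras.

```bash
cat >> h.py <<'E'
from scipy.optimize import minimize
CAN=dict(brown=(.060,.105),blue=(.052,.095),yellow=(.044,.085),green=(.036,.075))
def px(s,name,P):
    if name=="wrist": return np.array([fishpx(s,p) for p in P])
    c=(P-np.array(s["eye"]))@rot(s); return np.c_[s["cx"]+s["fx"]*c[:,0]/c[:,2],s["cy"]+s["fy"]*c[:,1]/c[:,2]]
A=np.linspace(0,2*np.pi,48,endpoint=False)
def fit_hull(s,name,mask,x0,circs):
    """xy of an axis whose silhouette (hull of circles (radius,z)) best matches mask"""
    def cost(x):
        P=np.vstack([np.c_[x[0]+rr*np.cos(A),x[1]+rr*np.sin(A),0*A+z] for rr,z in circs])
        m=np.zeros((1600,2560),np.uint8); h=cv2.convexHull(((px(s,name,P)+.5)*4).astype(np.int32)); cv2.fillPoly(m,[h],255)
        m=cv2.resize(m,(640,400),interpolation=cv2.INTER_AREA)/255.
        return 1-np.minimum(m,mask).sum()/np.maximum(m,mask).sum()
    o=minimize(cost,x0,method="Nelder-Mead",options=dict(initial_simplex=np.array(x0)+[[0,0],[.006,0],[0,.006]],xatol=2e-4,fatol=1e-4))
    return o.x,1-o.fun
def fit_can(s,name,c,x0):
    best=None
    for d in r.cut_out(s,"canister_"+c):
        m=d["pixels"]
        x,i=fit_hull(s,name,m.astype(float),x0,[(CAN[c][0],0),(CAN[c][0],CAN[c][1])])
        if best is None or i>best[1]: best=(x,i,d["score"])
    return best
E
python3 - <<'E'
from h import *
X=dict(brown=(.518,-.400),blue=(.651,-.145),green=(.416,-.224),yellow=(.423,.240))
for n in ("top","scene","wrist"):
    s=r.snapshot(n)
    for c in X:
        if n=="wrist" and c=="yellow": continue
        print(n,c,fit_can(s,n,c,X[c]))
E
```

```text
top brown (array([ 0.515 , -0.3883]), np.float64(0.6148353196867712), 0.86)
top blue (array([ 0.6529, -0.1419]), np.float64(0.9411409630516049), 0.86)
top green (array([ 0.4152, -0.2216]), np.float64(0.9193113710147341), 0.66)
top yellow (array([0.4223, 0.2399]), np.float64(0.9394988158926301), 0.58)
scene brown (array([ 0.5162, -0.3962]), np.float64(0.9659714553944012), 0.82)
scene blue (array([ 0.6511, -0.1421]), np.float64(0.9399836149856005), 0.97)
scene green (array([ 0.4132, -0.2213]), np.float64(0.9082758251230927), 0.63)
scene yellow (array([0.4226, 0.2404]), np.float64(0.9523719089218962), 0.91)
wrist brown (array([ 0.5161, -0.3992]), np.float64(0.781558739196178), 0.95)
wrist blue (array([ 0.654 , -0.1446]), np.float64(0.9723100732747526), 0.58)
wrist green (array([ 0.416, -0.224]), np.float64(0.0), 0.15)
```

Emit:
{"api": "play_rows", "payload": {"series": [{"tx":0.009,"ty":-0.062,"tz":0,"wx":0,"wy":0,"wz":0},{"tx":0.085,"ty":-0.63,"tz":0,"wx":0,"wy":0,"wz":0},{"tx":0.085,"ty":-0.63,"tz":0,"wx":0,"wy":0,"wz":0},{"tx":0.085,"ty":-0.63,"tz":0,"wx":0,"wy":0,"wz":0},{"tx":0.085,"ty":-0.63,"tz":0,"wx":0,"wy":0,"wz":0},{"tx":0.085,"ty":-0.63,"tz":0,"wx":0,"wy":0,"wz":0},{"tx":0.085,"ty":-0.63,"tz":0,"wx":0,"wy":0,"wz":0},{"tx":0.085,"ty":-0.63,"tz":0,"wx":0,"wy":0,"wz":0},{"tx":0.085,"ty":-0.63,"tz":0,"wx":0,"wy":0,"wz":0},{"tx":0.085,"ty":-0.63,"tz":0,"wx":0,"wy":0,"wz":0},{"tx":0.085,"ty":-0.63,"tz":0,"wx":0,"wy":0,"wz":0},{"tx":0.085,"ty":-0.63,"tz":0,"wx":0,"wy":0,"wz":0}]}}

```text
time_s: 5.03
eef_pos: [0.5341, 0.3603, 0.3295]
eef_rot: [1.0, 0.001, -0.0, 0.001]
wrist_force: [0.3, 0.2, 0.4]
finger_gap: 0.0501
```

Run:
```python
from h import *
s=look("wrist",["lid_green","lid_yellow","lid_blue","lid_brown","canister_yellow"]); save(s,"w2")
print(s["eye"])
for q,c in (("lid_green",[(.039,.122),(.039,.128),(.012,.15),(.026,.1)]),):
  for d in r.cut_out(s,q): print(q,d["score"],d["pixels"].sum(),fit_hull(s,"wrist",d["pixels"].astype(float),(.535,.404),c))
print(fit_can(s,"wrist","yellow",(.4225,.24)))
print(fishpx(s,[.535,.404,.15]))
```

```text
lid_green [(0.86, array([0.5339, 0.4013, 0.0931]))]
lid_yellow [(0.16, array([0.5355, 0.4005, 0.0958]))]
lid_blue []
lid_brown []
canister_yellow [(0.97, array([0.4222, 0.2406, 0.0005]))]
[0.5342 0.442  0.4723]
lid_green 0.78 3642 (array([0.5345, 0.4002]), np.float64(0.9587137666932575))
(array([0.423 , 0.2398]), np.float64(0.8279151826619178), 0.59)
[316.2252 135.9342]
```

View pics/w2.png

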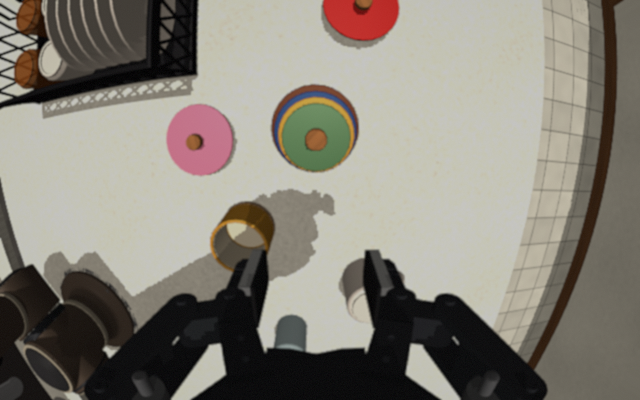

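Wrist view: the green lid's knob is at (316,140), which gives about (0.5345, 0.4005). I'll go down on it and grip.

Emit:
{"api": "play_rows", "payload": {"series": [{"tx":0,"ty":-0.04,"tz":0.03,"wx":0,"wy":0,"wz":0},{"tx":0,"ty":-0.04,"tz":0.09,"wx":0,"wy":0,"wz":0},{"tx":0,"ty":-0.04,"tz":0.14,"wx":0,"wy":0,"wz":0},{"tx":0,"ty":-0.04,"tz":0.165,"wx":0,"wy":0,"wz":0},{"tx":0,"ty":-0.04,"tz":0.18,"wx":0,"wy":0,"wz":0},{"tx":0,"ty":-0.04,"tz":0.19,"wx":0,"wy":0,"wz":0},{"tx":0,"ty":-0.04,"tz":0.198,"wx":0,"wy":0,"wz":0},{"tx":0,"ty":-0.04,"tz":0.198,"wx":0,"wy":0,"wz":0}]}}

```text
time_s: 6.42
eef_pos: [0.5343, 0.3999, 0.1324]
eef_rot: [1.0, 0.0, 0.0, -0.0]
wrist_force: [-0.5, -0.4, -0.2]
finger_gap: 0.0498
```

Emit:
{"api": "play_rows", "payload": {"series": [{"tx":0,"ty":0,"tz":0,"wx":0,"wy":0,"wz":0},{"tx":0,"ty":0,"tz":0,"wx":0,"wy":0,"wz":0},{"tx":0,"ty":0,"tz":0,"wx":0,"wy":0,"wz":0},{"tx":0,"ty":0,"tz":0,"wx":0,"wy":0,"wz":0},{"tx":0,"ty":0,"tz":0,"wx":0,"wy":0,"wz":0},{"tx":0,"ty":0,"tz":0,"wx":0,"wy":0,"wz":0}], "gripper": 0.012, "squeeze": 40}}

```text
time_s: 7.18
eef_pos: [0.5345, 0.4001, 0.1331]
eef_rot: [1.0, 0.0, 0.001, -0.0]
wrist_force: [0.4, -0.4, 5.5]
finger_gap: 0.022
```

Run:
```python
from h import *
s=r.snapshot("wrist"); save(s,"w3"); goal(.4145,-.222,.25,0)
for q,c in (("lid_green",[(.039,.122),(.039,.128),(.012,.15),(.026,.1)]),):
  for d in r.cut_out(s,q): print(q,d["score"],d["pixels"].sum(),fit_hull(s,"wrist",d["pixels"].astype(float),(.535,.402),c))
```

```text
t 7.22 pos [0.5345 0.4001 0.1331] yaw 0.0 d(mm) [-120.2  622.  -117.6] wz 0.0 rows 10.308433852686852 0.0025734456512292473 F [-0.3096 -0.0646  5.2973] gap 0.0223
lid_green 0.72 10740 (array([0.5345, 0.3993]), np.float64(0.7549361736520224))
```

View pics/w3.png

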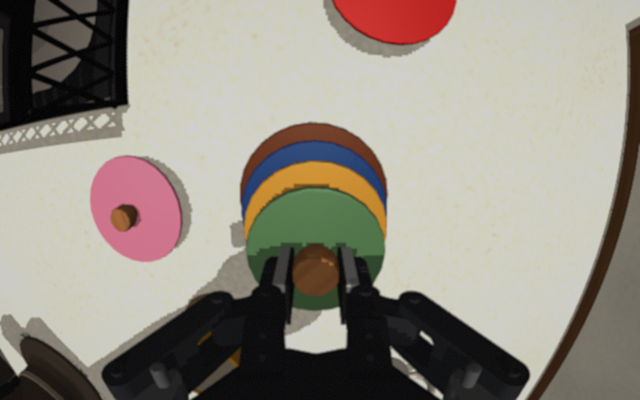

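The green knob is between the pads at (316,270), and the wrist reads 5 N upward, which is light tip contact on the disc. I'll grip 4 mm higher next time. Now lift and carry.

Emit:
{"api": "play_rows", "payload": {"series": [{"tx":0,"ty":0,"tz":-0.015,"wx":0,"wy":0,"wz":0},{"tx":0,"ty":0,"tz":-0.04,"wx":0,"wy":0,"wz":0},{"tx":0,"ty":0,"tz":-0.085,"wx":0,"wy":0,"wz":0},{"tx":0,"ty":0.03,"tz":-0.117,"wx":0,"wy":0,"wz":0},{"tx":-0.01,"ty":0.085,"tz":-0.117,"wx":0,"wy":0,"wz":0},{"tx":-0.02,"ty":0.145,"tz":-0.117,"wx":0,"wy":0,"wz":0},{"tx":-0.03,"ty":0.205,"tz":-0.117,"wx":0,"wy":0,"wz":0},{"tx":-0.04,"ty":0.265,"tz":-0.117,"wx":0,"wy":0,"wz":0},{"tx":-0.055,"ty":0.325,"tz":-0.117,"wx":0,"wy":0,"wz":0},{"tx":-0.07,"ty":0.385,"tz":-0.117,"wx":0,"wy":0,"wz":0},{"tx":-0.085,"ty":0.445,"tz":-0.117,"wx":0,"wy":0,"wz":0},{"tx":-0.095,"ty":0.5,"tz":-0.117,"wx":0,"wy":0,"wz":0}]}}

```text
time_s: 8.78
eef_pos: [0.4383, -0.102, 0.25]
eef_rot: [1.0, 0.0, 0.0, 0.0]
wrist_force: [1.0, -0.3, -1.4]
finger_gap: 0.0222
```

Emit:
{"api": "play_rows", "payload": {"series": [{"tx":-0.01,"ty":0.045,"tz":0,"wx":0,"wy":0,"wz":0},{"tx":-0.02,"ty":0.085,"tz":0,"wx":0,"wy":0,"wz":0},{"tx":-0.025,"ty":0.11,"tz":0,"wx":0,"wy":0,"wz":0},{"tx":-0.025,"ty":0.122,"tz":0.02,"wx":0,"wy":0,"wz":0},{"tx":-0.025,"ty":0.122,"tz":0.06,"wx":0,"wy":0,"wz":0},{"tx":-0.025,"ty":0.122,"tz":0.09,"wx":0,"wy":0,"wz":0},{"tx":-0.025,"ty":0.122,"tz":0.1,"wx":0,"wy":0,"wz":0},{"tx":-0.025,"ty":0.122,"tz":0.1,"wx":0,"wy":0,"wz":0}]}}

```text
time_s: 9.78
eef_pos: [0.4144, -0.2221, 0.1495]
eef_rot: [1.0, 0.0, -0.0, -0.0]
wrist_force: [-0.5, 0.5, -1.3]
finger_gap: 0.0222
```

Run:
```python
from h import *
goal(.4145,-.222,.086,0)
s=r.snapshot("wrist"); save(s,"w4")
z=r.read_state()["eef_pos"]
print(fit_can(s,"wrist","green",(.4145,-.222)))
for d in r.landmark_of(s,"canister_green")+r.landmark_of(s,"lid_green"): print(d["score"],world(s,d["position"]))
```

```text
t 9.78 pos [ 0.4144 -0.2221  0.1495] yaw 0.0 d(mm) [ 0.2 -0.1 63.5] wz 0.0 rows 1.0166643708898266 0.003005250737885794 F [-0.5212  0.5216 -1.2942] gap 0.0222
(array([ 0.4153, -0.2219]), np.float64(0.3169616171448997), 0.65)
0.6 [ 0.4199 -0.2238  0.002 ]
0.57 [ 0.4135 -0.2209  0.1122]
```

View pics/w4.png

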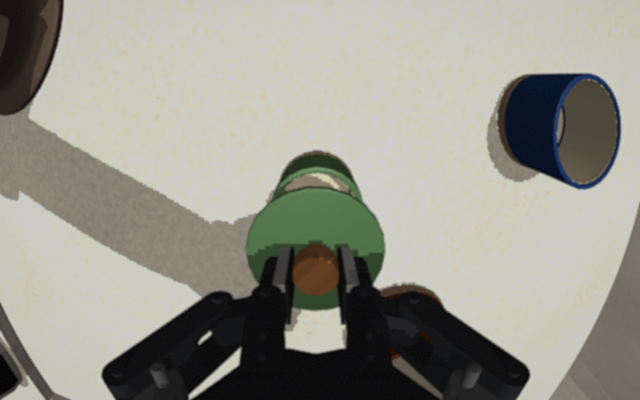

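The lid is level at (316,250), over the canister rim at (318,180). They are lined up, so I'll lower it.

Emit:
{"api": "play_rows", "payload": {"series": [{"tx":0.0005,"ty":0,"tz":0.015,"wx":0,"wy":0,"wz":0},{"tx":0.0005,"ty":0,"tz":0.028,"wx":0,"wy":0,"wz":0},{"tx":0.0005,"ty":0,"tz":0.038,"wx":0,"wy":0,"wz":0},{"tx":0.0005,"ty":0,"tz":0.048,"wx":0,"wy":0,"wz":0},{"tx":0.0005,"ty":0,"tz":0.056,"wx":0,"wy":0,"wz":0},{"tx":0.0005,"ty":0,"tz":0.06,"wx":0,"wy":0,"wz":0},{"tx":0.0005,"ty":0,"tz":0.0625,"wx":0,"wy":0,"wz":0},{"tx":0.0005,"ty":0,"tz":0.0625,"wx":0,"wy":0,"wz":0}]}}

```text
time_s: 10.98
eef_pos: [0.4151, -0.2223, 0.087]
eef_rot: [1.0, 0.0, 0.0, 0.0]
wrist_force: [0.3, -0.8, -1.3]
finger_gap: 0.0219
```

Run:
```python
from h import *
print(r.read_state()["torque"]); goal(.4145,-.222,.086,0)
```

```text
[ 0.0326 -0.0097  0.0298]
t 10.97 pos [ 0.4151 -0.2223  0.087 ] yaw 0.0 d(mm) [-0.6 -0.3  1. ] wz 0.0 rows 0.019475008578349464 0.0023786886506516635 F [ 0.2647 -0.7809 -1.3221] gap 0.0219
```

Emit:
{"api": "play_rows", "payload": {"series": [{"tx":0,"ty":0,"tz":0.001,"wx":0,"wy":0,"wz":0},{"tx":0,"ty":0,"tz":0.002,"wx":0,"wy":0,"wz":0},{"tx":0,"ty":0,"tz":0.002,"wx":0,"wy":0,"wz":0}]}}

```text
time_s: 11.35
eef_pos: [0.4153, -0.2224, 0.0866]
eef_rot: [1.0, 0.0, 0.001, 0.0]
wrist_force: [-4.3, 2.6, 11.2]
finger_gap: 0.0223
```

Contact at TCP z 0.0866, which matches fully home. Release and rise.

Emit:
{"api": "play_rows", "payload": {"series": [{"tx":0,"ty":0,"tz":-0.001,"wx":0,"wy":0,"wz":0},{"tx":0,"ty":0,"tz":-0.001,"wx":0,"wy":0,"wz":0},{"tx":0,"ty":0,"tz":-0.001,"wx":0,"wy":0,"wz":0},{"tx":0,"ty":0,"tz":-0.005,"wx":0,"wy":0,"wz":0},{"tx":0,"ty":0,"tz":-0.03,"wx":0,"wy":0,"wz":0},{"tx":0,"ty":0,"tz":-0.08,"wx":0,"wy":0,"wz":0},{"tx":0,"ty":0,"tz":-0.13,"wx":0,"wy":0,"wz":0},{"tx":0,"ty":0,"tz":-0.165,"wx":0,"wy":0,"wz":0}], "gripper": 0.05}}

```text
time_s: 12.35
eef_pos: [0.4153, -0.2224, 0.2524]
eef_rot: [1.0, 0.0, 0.001, 0.001]
wrist_force: [0.5, 0.1, -1.1]
finger_gap: 0.0501
```

Run:
```python
from h import *
goal(.534,.36,.25,0)
for n in ("scene","wrist"):
    s=look(n,["lid_green","canister_green"]); save(s,"g_"+n)
for n in ("top",):
    s=look(n,["lid_yellow","lid_green","canister_green"])
    for d in r.cut_out(s,"lid_yellow"): print(d["score"],d["pixels"].sum(),fit_hull(s,n,d["pixels"].astype(float),(.534,.402),[(.047,.09),(.047,.096),(.012,.118)]))
```

```text
t 12.35 pos [ 0.4153 -0.2224  0.2524] yaw 0.0 d(mm) [ 119.  -582.3    2. ] wz 0.0 rows 9.509487986817623 0.0025455104108852394 F [ 0.5471  0.075  -1.1155] gap 0.0501
lid_green [(0.81, array([ 0.4173, -0.2179,  0.0508])), (0.23, array([0.4269, 0.2402, 0.0001]))]
canister_green [(0.84, array([ 0.4111, -0.2227,  0.0021])), (0.65, array([0.6235, 0.1404, 0.0004]))]
lid_green [(0.9, array([ 0.4176, -0.2217,  0.0486]))]
canister_green []
lid_yellow [(0.74, array([0.5312, 0.4035, 0.0617]))]
lid_green [(0.98, array([ 0.4144, -0.2177,  0.0493]))]
canister_green [(0.55, array([ 0.4161, -0.2225,  0.0003])), (0.19, array([ 0.6492, -0.146 , -0.0018]))]
0.93 978 (array([0.5342, 0.4003]), np.float64(0.9615563082919587))
0.65 277 (array([0.534, 0.402]), np.float64(0.0))
```

View pics/g_wrist.png

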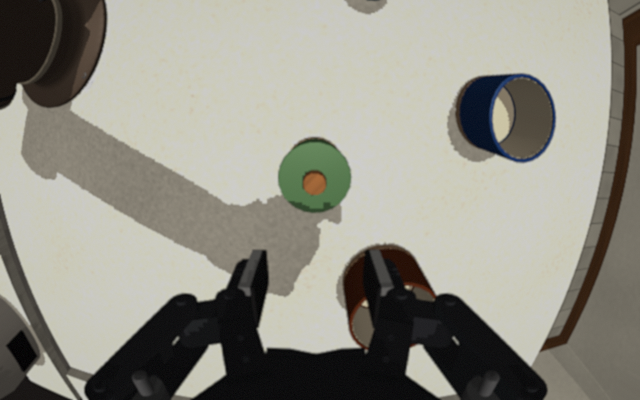

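The green lid sits level on its canister at (315,176), and the networks put it at z 0.049 (home). Back to the stack.

Emit:
{"api": "play_rows", "payload": {"series": [{"tx":0.012,"ty":-0.06,"tz":0,"wx":0,"wy":0,"wz":0},{"tx":0.119,"ty":-0.58,"tz":0,"wx":0,"wy":0,"wz":0},{"tx":0.119,"ty":-0.58,"tz":0,"wx":0,"wy":0,"wz":0},{"tx":0.119,"ty":-0.58,"tz":0,"wx":0,"wy":0,"wz":0},{"tx":0.119,"ty":-0.58,"tz":0,"wx":0,"wy":0,"wz":0},{"tx":0.119,"ty":-0.58,"tz":0,"wx":0,"wy":0,"wz":0},{"tx":0.119,"ty":-0.58,"tz":0,"wx":0,"wy":0,"wz":0},{"tx":0.119,"ty":-0.58,"tz":0,"wx":0,"wy":0,"wz":0},{"tx":0.119,"ty":-0.58,"tz":0,"wx":0,"wy":0,"wz":0},{"tx":0.119,"ty":-0.58,"tz":0,"wx":0,"wy":0,"wz":0},{"tx":0.119,"ty":-0.58,"tz":0,"wx":0,"wy":0,"wz":0}]}}

```text
time_s: 14.28
eef_pos: [0.5335, 0.36, 0.2479]
eef_rot: [1.0, 0.002, -0.001, 0.001]
wrist_force: [0.3, -0.7, 1.1]
finger_gap: 0.0499
```

```bash
cat >> h.py <<'E'
def lid(n,q,rad,z0,x0):
    s=look(n,[q])
    for d in r.cut_out(s,q): print(n,d["score"],d["pixels"].sum(),fit_hull(s,n,d["pixels"].astype(float),x0,[(rad,z0+.026),(rad,z0+.032),(.012,z0+.054)]))
    return s
E
python3 - <<'E'
from h import *
lid("wrist","lid_yellow",.047,.064,(.534,.401)); goal(.534,.4005,.102,0)
E
```

```text
lid_yellow [(0.77, array([0.5341, 0.402 , 0.0636]))]
wrist 0.94 7067 (array([0.5343, 0.3986]), np.float64(0.9589956702213124))
t 14.43 pos [0.5336 0.357  0.2496] yaw 0.0 d(mm) [  0.5 -43.5 147.6] wz 0.0 rows 2.461955405050968 8.431053612966481e-06 F [ 0.3162 -0.3955 -0.2639] gap 0.0501
```

Emit:
{"api": "play_rows", "payload": {"series": [{"tx":0.0005,"ty":-0.0425,"tz":0.03,"wx":0,"wy":0,"wz":0},{"tx":0.0005,"ty":-0.0425,"tz":0.08,"wx":0,"wy":0,"wz":0},{"tx":0.0005,"ty":-0.0425,"tz":0.115,"wx":0,"wy":0,"wz":0},{"tx":0.0005,"ty":-0.0425,"tz":0.13,"wx":0,"wy":0,"wz":0},{"tx":0.0005,"ty":-0.0425,"tz":0.14,"wx":0,"wy":0,"wz":0},{"tx":0.0005,"ty":-0.0425,"tz":0.147,"wx":0,"wy":0,"wz":0},{"tx":0.0005,"ty":-0.0425,"tz":0.147,"wx":0,"wy":0,"wz":0}]}}

```text
time_s: 15.3
eef_pos: [0.5345, 0.4004, 0.1034]
eef_rot: [1.0, 0.0, 0.0, -0.0]
wrist_force: [-0.1, -0.1, 0.6]
finger_gap: 0.0501
```

Emit:
{"api": "play_rows", "payload": {"series": [{"tx":0,"ty":0,"tz":0,"wx":0,"wy":0,"wz":0},{"tx":0,"ty":0,"tz":0,"wx":0,"wy":0,"wz":0},{"tx":0,"ty":0,"tz":0,"wx":0,"wy":0,"wz":0},{"tx":0,"ty":0,"tz":0,"wx":0,"wy":0,"wz":0},{"tx":0,"ty":0,"tz":0,"wx":0,"wy":0,"wz":0}], "gripper": 0.012}}

```text
time_s: 15.92
eef_pos: [0.5345, 0.4007, 0.1037]
eef_rot: [1.0, 0.0, 0.001, -0.0]
wrist_force: [-0.7, -0.3, 5.5]
finger_gap: 0.0221
```

Run:
```python
from h import *
goal(.4225,.24,.20,0)
```

```text
t 15.93 pos [0.5345 0.4007 0.1037] yaw 0.0 d(mm) [-112.   160.5  -96.6] wz 0.0 rows 3.4921002565473476 0.0030265451800714203 F [-0.7291 -0.3449  5.5235] gap 0.0221
```

Emit:
{"api": "play_rows", "payload": {"series": [{"tx":0,"ty":0,"tz":-0.012,"wx":0,"wy":0,"wz":0},{"tx":0,"ty":0,"tz":-0.045,"wx":0,"wy":0,"wz":0},{"tx":0,"ty":0,"tz":-0.08,"wx":0,"wy":0,"wz":0},{"tx":-0.02,"ty":0.03,"tz":-0.086,"wx":0,"wy":0,"wz":0},{"tx":-0.05,"ty":0.07,"tz":-0.086,"wx":0,"wy":0,"wz":0},{"tx":-0.08,"ty":0.115,"tz":-0.086,"wx":0,"wy":0,"wz":0},{"tx":-0.1,"ty":0.145,"tz":-0.086,"wx":0,"wy":0,"wz":0},{"tx":-0.112,"ty":0.16,"tz":-0.086,"wx":0,"wy":0,"wz":0},{"tx":-0.112,"ty":0.16,"tz":-0.07,"wx":0,"wy":0,"wz":0},{"tx":-0.112,"ty":0.16,"tz":-0.055,"wx":0,"wy":0,"wz":0},{"tx":-0.112,"ty":0.16,"tz":-0.055,"wx":0,"wy":0,"wz":0}]}}

```text
time_s: 17.3
eef_pos: [0.4217, 0.2405, 0.1555]
eef_rot: [1.0, 0.001, -0.002, 0.001]
wrist_force: [0.1, 0.2, -1.4]
finger_gap: 0.0219
```

Run:
```python
from h import *
goal(.4225,.241,.0995,0)
s=look("wrist",["lid_yellow","canister_yellow"]); save(s,"y1")
z=s
s=look("top",["lid_yellow","canister_yellow"])
```

```text
t 17.3 pos [0.4217 0.2405 0.1555] yaw 0.1 d(mm) [ 1.  -0.6 56. ] wz 0.1 rows 0.8959716126985786 0.00602682901050646 F [ 0.1302  0.238  -1.4234] gap 0.0219
lid_yellow [(0.64, array([0.419 , 0.2416, 0.1185]))]
canister_yellow [(0.91, array([ 0.4251,  0.2366, -0.0002]))]
lid_yellow [(0.81, array([0.4217, 0.2421, 0.1188]))]
canister_yellow [(0.67, array([0.4194, 0.2434, 0.0002]))]
```

View pics/y1.png

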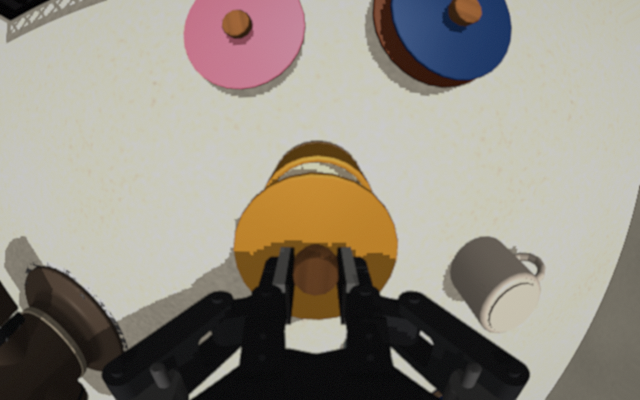

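The yellow lid is level and its canister is at (319,175), about 1 mm toward +x. Lowering.

Emit:
{"api": "play_rows", "payload": {"series": [{"tx":0.001,"ty":-0.0005,"tz":0.012,"wx":0,"wy":0,"wz":0},{"tx":0.001,"ty":-0.0005,"tz":0.024,"wx":0,"wy":0,"wz":0},{"tx":0.001,"ty":-0.0005,"tz":0.034,"wx":0,"wy":0,"wz":0},{"tx":0.001,"ty":-0.0005,"tz":0.043,"wx":0,"wy":0,"wz":0},{"tx":0.001,"ty":-0.0005,"tz":0.05,"wx":0,"wy":0,"wz":0},{"tx":0.001,"ty":-0.0005,"tz":0.054,"wx":0,"wy":0,"wz":0},{"tx":0.001,"ty":-0.0005,"tz":0.056,"wx":0,"wy":0,"wz":0},{"tx":0.001,"ty":-0.0005,"tz":0.0575,"wx":0,"wy":0,"wz":0},{"tx":0.001,"ty":-0.0005,"tz":0.0575,"wx":0,"wy":0,"wz":0}]}}

```text
time_s: 18.73
eef_pos: [0.4234, 0.2408, 0.1004]
eef_rot: [1.0, 0.0, 0.0, -0.0]
wrist_force: [0.8, 0.3, -1.6]
finger_gap: 0.0223
```

Emit:
{"api": "play_rows", "payload": {"series": [{"tx":0,"ty":0,"tz":0.001,"wx":0,"wy":0,"wz":0},{"tx":0,"ty":0,"tz":0.002,"wx":0,"wy":0,"wz":0},{"tx":0,"ty":0,"tz":0.002,"wx":0,"wy":0,"wz":0}]}}

```text
time_s: 19.1
eef_pos: [0.4234, 0.2409, 0.0991]
eef_rot: [1.0, 0.0, 0.0, -0.0]
wrist_force: [-2.5, -0.9, 5.3]
finger_gap: 0.0218
```

Contact at 0.0991 where I expected 0.0987. Release, rise, and move back toward the stack.

Emit:
{"api": "play_rows", "payload": {"series": [{"tx":0,"ty":0,"tz":0,"wx":0,"wy":0,"wz":0},{"tx":0,"ty":0,"tz":0,"wx":0,"wy":0,"wz":0},{"tx":0,"ty":0,"tz":0,"wx":0,"wy":0,"wz":0},{"tx":0,"ty":0,"tz":-0.004,"wx":0,"wy":0,"wz":0},{"tx":0,"ty":0,"tz":-0.03,"wx":0,"wy":0,"wz":0},{"tx":0,"ty":0,"tz":-0.08,"wx":0,"wy":0,"wz":0},{"tx":0.01,"ty":-0.03,"tz":-0.12,"wx":0,"wy":0,"wz":0},{"tx":0.04,"ty":-0.07,"tz":-0.12,"wx":0,"wy":0,"wz":0},{"tx":0.08,"ty":-0.11,"tz":-0.12,"wx":0,"wy":0,"wz":0},{"tx":0.11,"ty":-0.12,"tz":-0.12,"wx":0,"wy":0,"wz":0},{"tx":0.11,"ty":-0.12,"tz":-0.12,"wx":0,"wy":0,"wz":0},{"tx":0.11,"ty":-0.12,"tz":-0.12,"wx":0,"wy":0,"wz":0}], "gripper": 0.05}}

```text
time_s: 20.6
eef_pos: [0.5327, 0.3605, 0.2182]
eef_rot: [1.0, 0.0, -0.0, 0.0]
wrist_force: [0.1, 0.1, 0.7]
finger_gap: 0.0499
```

Run:
```python
from h import *
s=lid("wrist","lid_blue",.055,.032,(.534,.401)); save(s,"b0"); look("wrist",["lid_yellow"])
lid("top","lid_blue",.055,.032,(.534,.401)); look("top",["lid_yellow"]); look("scene",["lid_yellow"])
goal(.534,.4005,.072,0)
```

```text
lid_blue [(0.7, array([0.5326, 0.397 , 0.0285])), (0.56, array([ 0.3564,  0.3875, -0.0007]))]
wrist 0.94 1439 (array([0.534, 0.401]), np.float64(0.0))
wrist 0.8 5845 (array([0.534, 0.401]), np.float64(0.0))
wrist 0.69 9658 (array([0.5333, 0.3993]), np.float64(0.9758069537607081))
lid_yellow [(0.94, array([0.421 , 0.2389, 0.0594]))]
lid_blue [(0.71, array([0.533 , 0.4013, 0.0325]))]
top 0.72 623 (array([0.5408, 0.3818]), np.float64(0.4816163318761406))
lid_yellow [(0.92, array([0.4192, 0.2419, 0.0609]))]
lid_yellow [(0.81, array([0.4199, 0.2378, 0.0553]))]
t 21.2 pos [0.5331 0.3608 0.2184] yaw 0.0 d(mm) [  0.9 -39.7 146.4] wz 0.0 rows 2.4265652632312738 0.0026845880297470845 F [-0.9117 -0.1574  0.7998] gap 0.0498
```

View pics/b0.png

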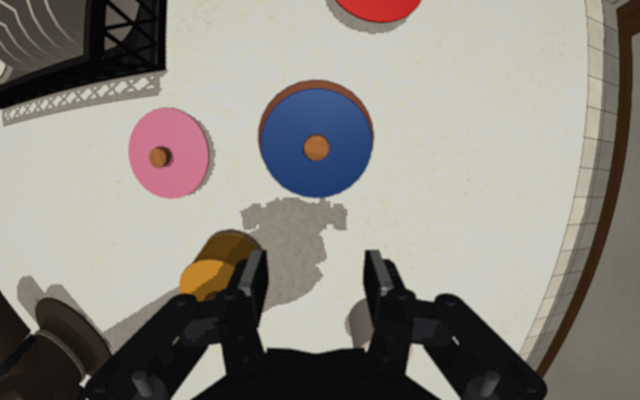

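Yellow is on its canister (network z 0.055–0.061, home 0.059). The blue knob is at (316,147), giving (0.5333, 0.3993). I'll grip it.

Emit:
{"api": "play_rows", "payload": {"series": [{"tx":0,"ty":-0.0385,"tz":0.03,"wx":0,"wy":0,"wz":0},{"tx":0,"ty":-0.0385,"tz":0.08,"wx":0,"wy":0,"wz":0},{"tx":0,"ty":-0.0385,"tz":0.115,"wx":0,"wy":0,"wz":0},{"tx":0,"ty":-0.0385,"tz":0.13,"wx":0,"wy":0,"wz":0},{"tx":0,"ty":-0.0385,"tz":0.14,"wx":0,"wy":0,"wz":0},{"tx":0,"ty":-0.0385,"tz":0.1465,"wx":0,"wy":0,"wz":0},{"tx":0,"ty":-0.0385,"tz":0.1465,"wx":0,"wy":0,"wz":0}]}}

```text
time_s: 22.08
eef_pos: [0.5335, 0.3995, 0.0724]
eef_rot: [1.0, 0.0, 0.0, -0.0]
wrist_force: [-0.4, 0.1, 0.5]
finger_gap: 0.05
```

Emit:
{"api": "play_rows", "payload": {"series": [{"tx":0,"ty":0,"tz":0,"wx":0,"wy":0,"wz":0},{"tx":0,"ty":0,"tz":0,"wx":0,"wy":0,"wz":0},{"tx":0,"ty":0,"tz":0,"wx":0,"wy":0,"wz":0},{"tx":0,"ty":0,"tz":0,"wx":0,"wy":0,"wz":0},{"tx":0,"ty":0,"tz":0,"wx":0,"wy":0,"wz":0}], "gripper": 0.012, "squeeze": 50}}

```text
time_s: 22.7
eef_pos: [0.5336, 0.3996, 0.0729]
eef_rot: [1.0, 0.0, 0.001, -0.001]
wrist_force: [0.0, -0.3, 6.4]
finger_gap: 0.0216
```

Run:
```python
from h import *
goal(.6525,-.143,.235,0)
```

```text
t 22.7 pos [0.5336 0.3996 0.0729] yaw 0.0 d(mm) [ 118.9  542.5 -162.5] wz 0.0 rows 9.259116109372169 0.0026475805410753673 F [ 0.0348 -0.3431  6.4124] gap 0.0216
```

Emit:
{"api": "play_rows", "payload": {"series": [{"tx":0,"ty":0,"tz":-0.012,"wx":0,"wy":0,"wz":0},{"tx":0,"ty":0,"tz":-0.045,"wx":0,"wy":0,"wz":0},{"tx":0,"ty":0,"tz":-0.095,"wx":0,"wy":0,"wz":0},{"tx":0.005,"ty":0.025,"tz":-0.14,"wx":0,"wy":0,"wz":0},{"tx":0.015,"ty":0.075,"tz":-0.162,"wx":0,"wy":0,"wz":0},{"tx":0.028,"ty":0.13,"tz":-0.162,"wx":0,"wy":0,"wz":0},{"tx":0.04,"ty":0.185,"tz":-0.162,"wx":0,"wy":0,"wz":0},{"tx":0.053,"ty":0.24,"tz":-0.162,"wx":0,"wy":0,"wz":0},{"tx":0.066,"ty":0.3,"tz":-0.162,"wx":0,"wy":0,"wz":0},{"tx":0.08,"ty":0.36,"tz":-0.162,"wx":0,"wy":0,"wz":0},{"tx":0.092,"ty":0.42,"tz":-0.162,"wx":0,"wy":0,"wz":0},{"tx":0.105,"ty":0.475,"tz":-0.162,"wx":0,"wy":0,"wz":0}]}}

```text
time_s: 24.2
eef_pos: [0.6383, -0.0778, 0.2341]
eef_rot: [1.0, -0.0, -0.0, -0.0]
wrist_force: [0.5, 0.0, -1.8]
finger_gap: 0.0217
```

Emit:
{"api": "play_rows", "payload": {"series": [{"tx":0.008,"ty":0.035,"tz":0,"wx":0,"wy":0,"wz":0},{"tx":0.012,"ty":0.055,"tz":0,"wx":0,"wy":0,"wz":0},{"tx":0.014,"ty":0.067,"tz":0.01,"wx":0,"wy":0,"wz":0},{"tx":0.014,"ty":0.067,"tz":0.04,"wx":0,"wy":0,"wz":0},{"tx":0.014,"ty":0.067,"tz":0.065,"wx":0,"wy":0,"wz":0},{"tx":0.014,"ty":0.067,"tz":0.07,"wx":0,"wy":0,"wz":0},{"tx":0.014,"ty":0.067,"tz":0.07,"wx":0,"wy":0,"wz":0}]}}

```text
time_s: 25.08
eef_pos: [0.6523, -0.1418, 0.164]
eef_rot: [1.0, 0.001, -0.0, -0.0]
wrist_force: [0.2, 0.0, -2.0]
finger_gap: 0.0216
```

Run:
```python
from h import *
goal(.6525,-.143,.111,0)
s=look("wrist",["lid_blue","canister_blue"]); save(s,"b1")
s=look("top",["lid_blue","canister_blue"])
```

```text
t 25.07 pos [ 0.6523 -0.1418  0.164 ] yaw 0.1 d(mm) [ 0.2  1.2 53. ] wz 0.1 rows 0.8474960950414167 0.008156555501038894 F [ 0.2175  0.0475 -2.0261] gap 0.0216
lid_blue [(0.75, array([ 0.6518, -0.1434,  0.1201]))]
canister_blue []
lid_blue [(0.74, array([ 0.3561,  0.3924, -0.0018])), (0.67, array([0.6   , 0.5839, 0.0011])), (0.63, array([ 0.65  , -0.1413,  0.1248]))]
canister_blue []
```

View pics/b1.png

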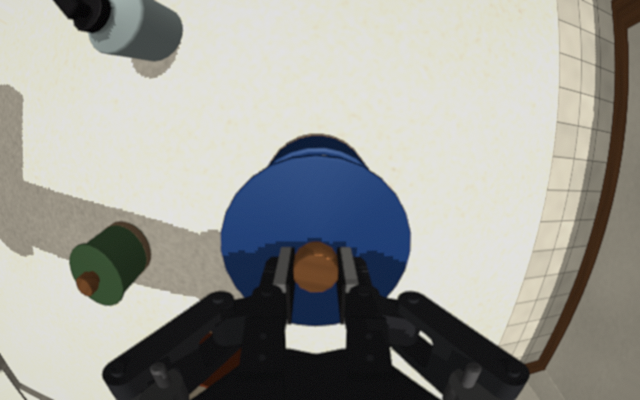

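The blue lid is level over its canister, whose rim shows centred at about (317,145). Lowering.

Emit:
{"api": "play_rows", "payload": {"series": [{"tx":0,"ty":0.001,"tz":0.012,"wx":0,"wy":0,"wz":0},{"tx":0,"ty":0.001,"tz":0.024,"wx":0,"wy":0,"wz":0},{"tx":0,"ty":0.001,"tz":0.034,"wx":0,"wy":0,"wz":0},{"tx":0,"ty":0.001,"tz":0.042,"wx":0,"wy":0,"wz":0},{"tx":0,"ty":0.001,"tz":0.048,"wx":0,"wy":0,"wz":0},{"tx":0,"ty":0.001,"tz":0.052,"wx":0,"wy":0,"wz":0},{"tx":0,"ty":0.001,"tz":0.054,"wx":0,"wy":0,"wz":0},{"tx":0,"ty":0.001,"tz":0.055,"wx":0,"wy":0,"wz":0},{"tx":0,"ty":0.001,"tz":0.055,"wx":0,"wy":0,"wz":0}]}}

```text
time_s: 26.5
eef_pos: [0.6524, -0.1436, 0.1102]
eef_rot: [1.0, 0.0, 0.001, 0.0]
wrist_force: [-3.8, 1.0, 5.1]
finger_gap: 0.0222
```

Contact at 0.1102, expected 0.110. Release, rise, and move back.

Emit:
{"api": "play_rows", "payload": {"series": [{"tx":0,"ty":0,"tz":0,"wx":0,"wy":0,"wz":0},{"tx":0,"ty":0,"tz":0,"wx":0,"wy":0,"wz":0},{"tx":0,"ty":0,"tz":0,"wx":0,"wy":0,"wz":0},{"tx":0,"ty":0,"tz":-0.004,"wx":0,"wy":0,"wz":0},{"tx":0,"ty":0,"tz":-0.03,"wx":0,"wy":0,"wz":0},{"tx":0,"ty":0,"tz":-0.08,"wx":0,"wy":0,"wz":0},{"tx":0,"ty":0,"tz":-0.13,"wx":0,"wy":0,"wz":0},{"tx":0,"ty":0,"tz":-0.14,"wx":0,"wy":0,"wz":0}], "gripper": 0.05}}

```text
time_s: 27.5
eef_pos: [0.6537, -0.1439, 0.2535]
eef_rot: [1.0, 0.0, 0.003, 0.001]
wrist_force: [-0.2, -0.7, -0.3]
finger_gap: 0.0498
```

Run:
```python
from h import *
s=look("wrist",["lid_blue","canister_brown"]); save(s,"b2")
print(fit_can(s,"wrist","brown",(.5165,-.398)))
s=look("top",["lid_blue","lid_brown","canister_brown"])
print(fit_can(s,"top","brown",(.5165,-.398)))
goal(.533,.36,.22,0)
```

```text
lid_blue [(0.65, array([ 0.6497, -0.1474,  0.0697])), (0.29, array([ 0.4203, -0.2209,  0.0011]))]
canister_brown []
(array([ 0.5159, -0.3993]), np.float64(0.15795701227807135), 0.81)
lid_blue [(0.78, array([0.5994, 0.5825, 0.0009])), (0.71, array([ 0.6519, -0.1414,  0.0671]))]
lid_brown [(0.82, array([0.5328, 0.398 , 0.0024]))]
canister_brown [(0.33, array([ 0.6518, -0.1431,  0.0689]))]
None
t 27.95 pos [ 0.652  -0.1435  0.2474] yaw 0.0 d(mm) [-118.7 -503.6   27.9] wz 0.0 rows 8.290078808977235 0.0024036739431813363 F [-0.0146  0.6934  0.965 ] gap 0.0503
```

Emit:
{"api": "play_rows", "payload": {"series": [{"tx":-0.012,"ty":-0.055,"tz":0,"wx":0,"wy":0,"wz":0},{"tx":-0.12,"ty":-0.504,"tz":0.03,"wx":0,"wy":0,"wz":0},{"tx":-0.12,"ty":-0.504,"tz":0.03,"wx":0,"wy":0,"wz":0},{"tx":-0.12,"ty":-0.504,"tz":0.03,"wx":0,"wy":0,"wz":0},{"tx":-0.12,"ty":-0.504,"tz":0.03,"wx":0,"wy":0,"wz":0},{"tx":-0.12,"ty":-0.504,"tz":0.03,"wx":0,"wy":0,"wz":0},{"tx":-0.12,"ty":-0.504,"tz":0.03,"wx":0,"wy":0,"wz":0},{"tx":-0.12,"ty":-0.504,"tz":0.03,"wx":0,"wy":0,"wz":0},{"tx":-0.12,"ty":-0.504,"tz":0.03,"wx":0,"wy":0,"wz":0},{"tx":-0.12,"ty":-0.504,"tz":0.03,"wx":0,"wy":0,"wz":0},{"tx":-0.12,"ty":-0.504,"tz":0.03,"wx":0,"wy":0,"wz":0}]}}

```text
time_s: 29.32
eef_pos: [0.5326, 0.3592, 0.2187]
eef_rot: [1.0, -0.0, -0.0, 0.0]
wrist_force: [-0.5, 0.3, -0.2]
finger_gap: 0.0504
```

Run:
```python
from h import *
s=lid("wrist","lid_brown",.063,.0,(.533,.401)); save(s,"br0")
goal(.533,.4005,.041,0)
```

```text
lid_brown [(0.77, array([ 0.5317,  0.3999, -0.0009]))]
wrist 0.67 10431 (array([0.5331, 0.4012]), np.float64(0.9802273839776225))
t 29.48 pos [0.5329 0.3589 0.2191] yaw -0.1 d(mm) [ -0.  -41.6 178.1] wz -0.1 rows 2.9271078912362563 0.008891625620680608 F [0.4416 0.194  0.4364] gap 0.0498
```

Blue is home (network z 0.067–0.070). The brown lid is at (0.533, 0.401). I'll grip it.

Emit:
{"api": "play_rows", "payload": {"series": [{"tx":0,"ty":-0.042,"tz":0.03,"wx":0,"wy":0,"wz":0},{"tx":0,"ty":-0.042,"tz":0.085,"wx":0,"wy":0,"wz":0},{"tx":0,"ty":-0.042,"tz":0.13,"wx":0,"wy":0,"wz":0},{"tx":0,"ty":-0.042,"tz":0.155,"wx":0,"wy":0,"wz":0},{"tx":0,"ty":-0.042,"tz":0.17,"wx":0,"wy":0,"wz":0},{"tx":0,"ty":-0.042,"tz":0.178,"wx":0,"wy":0,"wz":0},{"tx":0,"ty":-0.042,"tz":0.178,"wx":0,"wy":0,"wz":0}]}}

```text
time_s: 30.35
eef_pos: [0.5326, 0.4022, 0.0413]
eef_rot: [1.0, -0.0, 0.0, -0.0]
wrist_force: [-0.4, 0.5, 0.7]
finger_gap: 0.05
```

Emit:
{"api": "play_rows", "payload": {"series": [{"tx":0,"ty":0,"tz":0,"wx":0,"wy":0,"wz":0},{"tx":0,"ty":0,"tz":0,"wx":0,"wy":0,"wz":0},{"tx":0,"ty":0,"tz":0,"wx":0,"wy":0,"wz":0},{"tx":0,"ty":0,"tz":0,"wx":0,"wy":0,"wz":0},{"tx":0,"ty":0,"tz":0,"wx":0,"wy":0,"wz":0}], "gripper": 0.012, "squeeze": 60}}

```text
time_s: 30.98
eef_pos: [0.5328, 0.4029, 0.0423]
eef_rot: [1.0, 0.0, 0.001, -0.001]
wrist_force: [-0.9, -1.0, 6.0]
finger_gap: 0.0214
```

Run:
```python
from h import *
goal(.5165,-.398,.235,0)
```

```text
t 30.98 pos [0.5328 0.4029 0.0423] yaw 0.0 d(mm) [ -16.4  800.6 -193.8] wz 0.0 rows 13.181808939790699 0.0029320325899825613 F [-0.8905 -1.0112  6.0016] gap 0.0214
```

Emit:
{"api": "play_rows", "payload": {"series": [{"tx":0,"ty":0,"tz":-0.012,"wx":0,"wy":0,"wz":0},{"tx":0,"ty":0,"tz":-0.045,"wx":0,"wy":0,"wz":0},{"tx":0,"ty":0,"tz":-0.1,"wx":0,"wy":0,"wz":0},{"tx":0,"ty":0.015,"tz":-0.155,"wx":0,"wy":0,"wz":0},{"tx":0,"ty":0.05,"tz":-0.19,"wx":0,"wy":0,"wz":0},{"tx":0,"ty":0.1,"tz":-0.194,"wx":0,"wy":0,"wz":0},{"tx":0,"ty":0.155,"tz":-0.194,"wx":0,"wy":0,"wz":0},{"tx":0,"ty":0.21,"tz":-0.194,"wx":0,"wy":0,"wz":0},{"tx":0,"ty":0.27,"tz":-0.194,"wx":0,"wy":0,"wz":0},{"tx":0,"ty":0.33,"tz":-0.194,"wx":0,"wy":0,"wz":0},{"tx":0,"ty":0.39,"tz":-0.194,"wx":0,"wy":0,"wz":0},{"tx":0,"ty":0.45,"tz":-0.194,"wx":0,"wy":0,"wz":0}]}}

```text
time_s: 32.48
eef_pos: [0.5319, -0.0495, 0.2352]
eef_rot: [1.0, 0.0, 0.0, -0.0]
wrist_force: [1.3, -0.2, -1.9]
finger_gap: 0.0208
```

Emit:
{"api": "play_rows", "payload": {"series": [{"tx":-0.003,"ty":0.06,"tz":0,"wx":0,"wy":0,"wz":0},{"tx":-0.006,"ty":0.12,"tz":0,"wx":0,"wy":0,"wz":0},{"tx":-0.009,"ty":0.18,"tz":0,"wx":0,"wy":0,"wz":0},{"tx":-0.012,"ty":0.235,"tz":0,"wx":0,"wy":0,"wz":0},{"tx":-0.014,"ty":0.285,"tz":0,"wx":0,"wy":0,"wz":0},{"tx":-0.016,"ty":0.325,"tz":0,"wx":0,"wy":0,"wz":0},{"tx":-0.016,"ty":0.345,"tz":0,"wx":0,"wy":0,"wz":0},{"tx":-0.016,"ty":0.349,"tz":0.02,"wx":0,"wy":0,"wz":0},{"tx":-0.016,"ty":0.349,"tz":0.045,"wx":0,"wy":0,"wz":0},{"tx":-0.016,"ty":0.349,"tz":0.06,"wx":0,"wy":0,"wz":0},{"tx":-0.016,"ty":0.349,"tz":0.06,"wx":0,"wy":0,"wz":0}]}}

```text
time_s: 33.85
eef_pos: [0.5162, -0.3957, 0.1737]
eef_rot: [1.0, 0.001, -0.001, -0.001]
wrist_force: [-0.8, 0.4, -2.7]
finger_gap: 0.0209
```

Run:
```python
from h import *
goal(.5165,-.397,.122,0)
for n in ("top","scene","wrist"):
    s=look(n,["lid_brown","canister_brown"]); 
    if n=="wrist": save(s,"br1")
```

```text
t 33.85 pos [ 0.5162 -0.3957  0.1737] yaw 0.1 d(mm) [ 0.4  1.4 51.7] wz 0.1 rows 0.8277365199932231 0.0062216871608432615 F [-0.8066  0.3556 -2.677 ] gap 0.0209
lid_brown [(0.57, array([ 0.5152, -0.3976,  0.1312]))]
canister_brown [(0.76, array([ 0.5179, -0.3973, -0.0022]))]
lid_brown [(0.57, array([ 0.5212, -0.3952,  0.1311]))]
canister_brown [(0.83, array([ 0.5138, -0.3985,  0.0029])), (0.7, array([0.4244, 0.236 , 0.0537])), (0.53, array([ 0.4166, -0.2205,  0.0507]))]
lid_brown [(0.67, array([ 0.5202, -0.3961,  0.1347]))]
canister_brown []
```

View pics/br1.png

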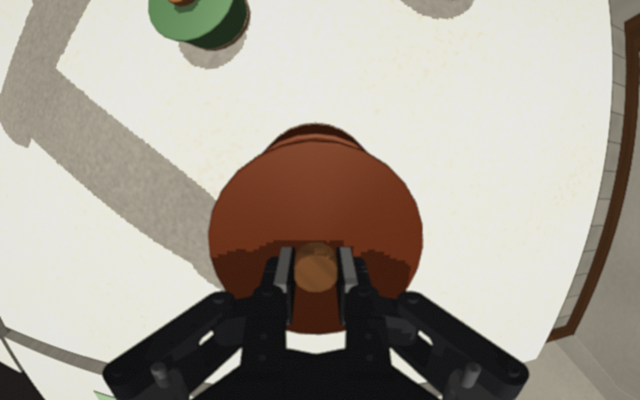

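The brown lid is level and the canister behind it is centred at about (315,130). Lowering.

Emit:
{"api": "play_rows", "payload": {"series": [{"tx":0,"ty":0.001,"tz":0.012,"wx":0,"wy":0,"wz":0},{"tx":0,"ty":0.001,"tz":0.023,"wx":0,"wy":0,"wz":0},{"tx":0,"ty":0.001,"tz":0.032,"wx":0,"wy":0,"wz":0},{"tx":0,"ty":0.001,"tz":0.04,"wx":0,"wy":0,"wz":0},{"tx":0,"ty":0.001,"tz":0.046,"wx":0,"wy":0,"wz":0},{"tx":0,"ty":0.001,"tz":0.05,"wx":0,"wy":0,"wz":0},{"tx":0,"ty":0.001,"tz":0.052,"wx":0,"wy":0,"wz":0},{"tx":0,"ty":0.001,"tz":0.053,"wx":0,"wy":0,"wz":0},{"tx":0,"ty":0.001,"tz":0.053,"wx":0,"wy":0,"wz":0}]}}

```text
time_s: 35.42
eef_pos: [0.5166, -0.3977, 0.122]
eef_rot: [1.0, 0.0, 0.0, 0.0]
wrist_force: [0.5, 0.7, -1.5]
finger_gap: 0.0214
```

Emit:
{"api": "play_rows", "payload": {"series": [{"tx":0,"ty":0,"tz":0.001,"wx":0,"wy":0,"wz":0},{"tx":0,"ty":0,"tz":0.002,"wx":0,"wy":0,"wz":0},{"tx":0,"ty":0,"tz":0.002,"wx":0,"wy":0,"wz":0}]}}

```text
time_s: 35.8
eef_pos: [0.5168, -0.3978, 0.1215]
eef_rot: [1.0, 0.0, 0.001, 0.001]
wrist_force: [-2.5, 1.0, 6.0]
finger_gap: 0.021
```

Contact at 0.1215, expected 0.121. Release and withdraw to where I can see.

Emit:
{"api": "play_rows", "payload": {"series": [{"tx":0,"ty":0,"tz":0,"wx":0,"wy":0,"wz":0},{"tx":0,"ty":0,"tz":0,"wx":0,"wy":0,"wz":0},{"tx":0,"ty":0,"tz":0,"wx":0,"wy":0,"wz":0},{"tx":0,"ty":0,"tz":-0.004,"wx":0,"wy":0,"wz":0},{"tx":0,"ty":0,"tz":-0.03,"wx":0,"wy":0,"wz":0},{"tx":0,"ty":0,"tz":-0.08,"wx":0,"wy":0,"wz":0},{"tx":-0.02,"ty":0,"tz":-0.13,"wx":0,"wy":0,"wz":0},{"tx":-0.07,"ty":0,"tz":-0.15,"wx":0,"wy":0,"wz":0},{"tx":-0.12,"ty":0,"tz":-0.15,"wx":0,"wy":0,"wz":0},{"tx":-0.17,"ty":0,"tz":-0.15,"wx":0,"wy":0,"wz":0},{"tx":-0.2,"ty":0,"tz":-0.15,"wx":0,"wy":0,"wz":0},{"tx":-0.2,"ty":0,"tz":-0.15,"wx":0,"wy":0,"wz":0}], "gripper": 0.05}}

```text
time_s: 37.3
eef_pos: [0.3149, -0.3978, 0.2709]
eef_rot: [1.0, -0.001, 0.0, 0.001]
wrist_force: [-0.1, 0.3, 0.5]
finger_gap: 0.0497
```

Run:
```python
from h import *
qs=[a+c for c in ("brown","blue","yellow","green") for a in ("lid_","canister_")]+["mug","soap"]
for n in ("top","scene"):
    s=look(n,qs)
    if n=="scene":
        f=cv2.cvtColor(s["frame"],cv2.COLOR_RGB2BGR)[130:310,130:380]; cv2.imwrite("pics/end.png",cv2.resize(f,None,fx=3,fy=3,interpolation=cv2.INTER_CUBIC))
```

```text
lid_brown [(0.78, array([ 0.5145, -0.4012,  0.0764]))]
canister_brown [(0.63, array([ 0.5174, -0.3962,  0.0001]))]
lid_blue [(0.98, array([0.5983, 0.5839, 0.0009])), (0.91, array([ 0.3565,  0.39  , -0.0034])), (0.55, array([ 0.6495, -0.1432,  0.0694]))]
canister_blue [(0.62, array([ 0.4837,  0.0214, -0.0048])), (0.5, array([ 0.6505, -0.1454,  0.0008]))]
lid_yellow [(0.77, array([0.4215, 0.2437, 0.056 ]))]
canister_yellow [(0.41, array([ 0.4187,  0.2411, -0.0021]))]
lid_green [(0.56, array([ 0.4173, -0.2199,  0.0472]))]
canister_green []
mug [(0.85, array([ 0.6203,  0.1393, -0.0036]))]
soap [(0.72, array([ 0.4836,  0.0203, -0.0014]))]
lid_brown [(0.96, array([ 0.5193, -0.3979,  0.0784]))]
canister_brown [(0.96, array([ 0.5186, -0.3989,  0.0032]))]
lid_blue [(0.82, array([0.3549, 0.3884, 0.0011])), (0.61, array([0.6022, 0.582 , 0.0013]))]
canister_blue [(0.8, array([ 0.6514, -0.1411,  0.0021]))]
lid_yellow [(0.67, array([0.4255, 0.2382, 0.0559]))]
canister_yellow [(0.94, array([ 0.4228,  0.2408, -0.0017]))]
lid_green [(0.65, array([ 0.415 , -0.2222,  0.0501])), (0.46, array([ 0.6517, -0.1402,  0.0679]))]
canister_green [(0.77, array([ 0.4161, -0.2223,  0.0021]))]
mug [(0.16, array([0.4253, 0.2386, 0.0578]))]
soap []
```

View pics/end.png

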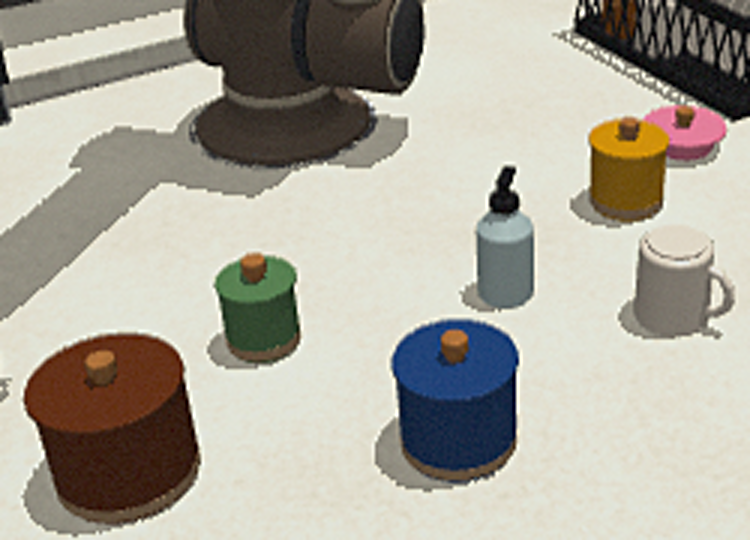

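In the final crop all four lids sit flush on their canisters: brown (110,390), green (257,285), blue (455,360), yellow (628,145). The mug and soap are in place. Handing in.

```bash
python3 -c "
from h import *
print(r.read_state()['joint_velocities'].round(3)); print(r.job_done())"
```

```text
[-0.    -0.001  0.    -0.001 -0.     0.   ]
the job is handed in; nothing more can be done
None
```

All four lids are on the canisters of their own colour, and I handed the job in at about 38 s of the 112 s. I took the stack apart from the top: green, yellow, blue, then brown. Each lid was carried level, lowered slowly until it touched, and only then released.

- **Seating:** each lid touched down within 1 mm of its computed home height. In the last pictures the networks put every lid's height within about 3 mm of home (they are good to about 4 mm), and all four look flush and level.
- **Other things:** as near as the pictures can tell, the canisters, mug and soap are where they started. The pink and red look-alikes were not touched, and the arm was clear and still at hand-in.
- **Disagreements:**
  - In the final top and scene pictures the networks missed a few things: the green canister in the top view, and the blue lid and soap in the scene view. The scene view's only mug report was a low-score false hit.
  - The network's lid and canister positions in a single picture differed by up to about 6 mm, from its own noise.
  - One early move was refused for missing keys, with no effect on the scene.

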